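# Check a bearing bush with a go / no-go plug gauge

## Task

Check the bore of the pasta roller's bearing stand with the double-ended plug gauge. Slide the long, thinner go end into the bush until its collar is felt to sit against the bush, and draw it out again; then set the short, thicker no-go end squarely against either mouth of the bore and push gently, about 5 to 10 N for a second, to confirm that it will not enter. Finally lay the gauge back in the two saddles of its wooden rest and let go; never push harder than about 20 N on the stand, and do not disturb the egg cup, the garlic or the tin.

Things in the scene. Friction and masses are not known exactly. Their poses are not given: they have to be found in the camera images.
- gauge: Loose double-ended plug gauge, 140 mm long, about 0.24 kg, lying level in the rest. Origin in the middle of its handle, on the gauge's axis, which is its own y. Handle: aluminium, square 22 x 22 mm, y -40 to +40 mm; its middle 45 mm is free for fingers. To +y the collar and the long go plug (to y = 82 mm), to -y the short no-go plug (to y = -58 mm). z is up.
- go_collar: Steel collar of the gauge, fixed to it, 30 mm across, gauge y 40 to 44 mm. Origin in the centre of the ring face that must meet the bush (gauge y = 44 mm). From it the go plug, 22 mm across, runs 38 mm on along +y; its last 4 mm taper to 14 mm across.
- nogo_plug: No-go plug of the gauge, fixed to it: steel, 27 mm across with a sharp edge, 18 mm long. Origin in the centre of its flat end face (gauge y = -58 mm), y axis as the gauge's.
- bearing_stand: Aluminium bearing stand screwed to the worktop: foot 110 (x) x 60 (y) x 10 mm, upright web, round boss 54 mm across and 22 mm long with a brass bush through it; top 109 mm over the worktop. Origin at the centre of the underside. The bore runs level along its y axis and is open at both ends: the gauge can come from either side. Rigid: force rises steeply after contact.
- bore (a point): Point on the bore's axis midway through the boss, 75 mm over the worktop, axes as the stand's. The bush is 50 mm long, 36 mm outside, bore 24 mm, a tight push fit in the boss (slips at about 80 N). It may sit up to 10 mm to either side along y, so each mouth is 15 to 35 mm from this point; where is not measured: find it by feel or by eye.
- gauge_rest: Light wooden rest fixed to the worktop, 70 (x) x 90 (y) mm, base 10 mm thick, with two saddles across it at y = -28 and +28 mm, each 8 mm thick, tops 48 mm over the worktop; trench 26 mm wide with flared lips, its floor 30 mm over the worktop. Origin at the centre of the underside; the gauge lies along its y axis.
- seat (a point): Where the gauge's origin lies when the gauge is seated in the rest: 41 mm over the worktop, midway between the saddles, axes as the rest's.
- egg_cup: Turned wooden egg cup, 50 mm across and 58 mm high, standing behind the work. Bystander. Origin at the centre of its foot.
- garlic: Garlic bulb, about 60 mm, behind the work. Bystander. Origin under its centre.
- tin: Short food tin, 75 mm across and 58 mm high, behind the work. Bystander. Origin at the centre of its underside.
Things that resemble listed ones, but are neither listed nor needed, are in the scene too. What is shaped like the gauge_rest but pink is not meant. What is shaped like the gauge but purple is not meant.

How it is judged:
By the outcome, as a careful person would: the job done as asked, in the order asked, and still so for the second after the job is handed in, with the robot touching nothing.
It also fails if it takes over 64 s, if anything falls off the work surface, if the arm or the gripper's body presses on something with over 40 N, if the wrist force passes 120 N, or if a joint passes its speed limit or range.

## Robot

A 6-joint arm with a two-finger parallel gripper is mounted at the origin on a cart in front of the work surface, level with it; the furniture and walls round the work are solid. World frame = base frame: x ahead of the robot, y to its left, z up, the work surface at z = 0. Lengths are in m, angles in rad, forces in N, time in s.
With the tool pointing down it reaches from about 0.375 to 0.9 m from the base axis. Payload 3.1 kg.
Tool frame: the origin (TCP) lies at the very end of the fingers, on their centre line; the grasp point (between the pads) lies 19 mm behind it (manip.pinch_z is the distance from the TCP to the grasp point, in m); z points along the fingers, y is the direction in which the jaws open and shut (so a half turn about z gives the same grasp; the last joint's range is limited). The gripper opens to 85 mm and grips with 20 to 120 N. Pads are 22 mm wide; open, the fingers measure 114 mm over their backs; the gripper's body (76 mm by 85 mm) begins 54 mm behind the grasp point. The pads swing forward as they close: fully open they stand 13 mm farther back than shut.
Start: joints at [0.987, 0.527, 1.433, -0, 1.181, -0.178], TCP at [0.247, 0.574, 0.231] pointing down, gripper open.
Joint ranges: [-3.08, 3.08], [-0.75, 2.2], [0.22, 2.44], [-1.43, 4.57], [0, 2.65], [-2.85, 2.85]. Speed limits (rad/s): [2.79, 2.79, 3.14, 3.14, 3.14, 3.14].

## Interface

Orientations are given as a unit quaternion [x, y, z, w].
In Python, from station import manip gives the robot as it stands.
- The arm moves only by the tool drive_tool, never from a script. Its argument "increments" is a list of rows, each a list of 7 numbers: the closure in counts, from 0 (fully open) to 255 (shut), then the shift along the tool's x, y, z in cm, then the turn, a rotation vector about the tool's x, y, z in rad. A call has 1 to 20 rows; each row is the pose to reach, as a shift and turn from the pose commanded when the call began, along the tool's axes at that moment; what a row does not reach only later rows make up. A row lasts 1/10 s, in which the tool goes at most 50 mm and 8.59 degrees, less where a joint would pass 70% of its speed; a pose out of reach is approached as far as the arm can. A call with a gripper value outside its range is refused whole. The fingers move at their own pace and stop on an object; "force" is the grip in N (left out, the last holds). Time passes only in rows, so rows that repeat a pose let the fingers close. It gives the time, the measured TCP pose, the force and the opening at its end, in the units of the state.
- manip.sense(): the state, without advancing time (a new reading comes with each control period).
- manip.snapshot(name): name is "scene" or "top"; returns the picture (384x512x3 uint8, red, green, blue); there is no depth.
- manip.camera_model(name): a dict with "mtx" (3x3 intrinsics, pixels), "cam_to_world" (4x4, takes a point from camera to world coordinates). Camera axes: x right, y down, z forward; pixel columns grow to the right and rows downward; lengths in m; the calibration is good to about 2 mm. A picture is of the moment at which its call begins. camera_model takes no time and is no camera call.
- manip.sign_off(): hands the job in, once; it reports no verdict.
The state is a dict: "t": time; "q": joint angles; "qd": joint speeds; "tau": joint torques, N m; "tcp_pos": TCP position; "tool_rot": TCP orientation; "force": force on the tool from outside, world axes, zero at the start; "ft_torque": the same for the moment, N m; "finger_gap": opening from 0.0 (shut) to 1.0 (fully open).
Only numpy, scipy, OpenCV 4.12 (cv2) and the standard library are available. Lean on these libraries where they do the work, as an engineer would, in place of code of your own. Each camera call takes 0.05 s, during which the arm holds its last target. There are 200 camera calls.

## Working session

There is one attempt and no reset: what is moved stays moved. The work goes in short steps, Python scripts to look and compute and a tool call to move; the robot and the scene stay as the last step left them, time stands still between calls to the robot, and variables do not carry over. Pictures are saved under pics/ and viewed, about 8 in all and at most 12, crops included, and the job is handed in when it is done.

Besides the shell and the picture viewer there is one more tool, called after "Request:" as name(argument=value, ...) on one line, values as JSON. drive_tool: Moves the arm, as the interface text tells. Its arguments: {"type":"object","properties":{"increments":{"type":"array","items":{"type":"array","items":{"type":"number"}}},"force":{"type":"number"}},"required":["increments"]}

```bash
mkdir -p pics
python3 - <<'E'
from station import manip
import cv2,numpy as np
for n in("scene","top"):
    im=manip.snapshot(n); cv2.imwrite(f"pics/{n}0.png",im[:,:,::-1])
    c=manip.camera_model(n); print(n,np.round(c["mtx"],1).tolist(),np.round(c["cam_to_world"],3).tolist())
a=[cv2.imread(f"pics/{n}0.png") for n in("scene","top")]
s=manip.sense();print(s["t"],s["tcp_pos"],s["tool_rot"],s["force"],manip.pinch_z)
E
```

```text
scene [[439.7, 0.0, 253.0], [0.0, 439.7, 194.2], [0.0, 0.0, 1.0]] [[-1.0, 0.002, -0.002, 0.528], [0.003, 0.732, -0.681, 0.309], [-0.0, -0.681, -0.732, 0.865], [0.0, 0.0, 0.0, 1.0]]
top [[448.6, 0.0, 261.7], [0.0, 448.6, 188.3], [0.0, 0.0, 1.0]] [[0.002, -0.974, 0.229, 0.282], [-1.0, -0.003, -0.004, -0.413], [0.004, -0.229, -0.974, 1.252], [0.0, 0.0, 0.0, 1.0]]
0.1 [0.24633802 0.57370449 0.23042297] [ 2.01498874e-01  9.79488241e-01 -9.22169826e-04 -3.74109806e-04] [ 0.29139109  0.08761679 -0.06118855] 0.0187
```

View pics/scene0.png

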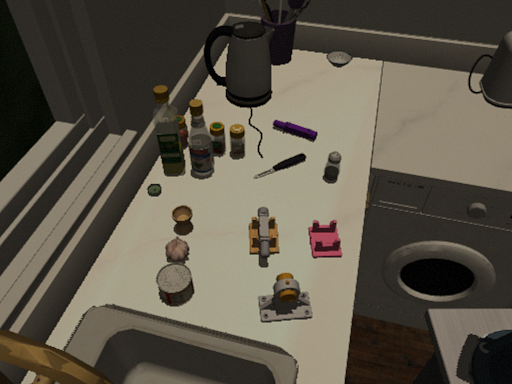

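View pics/top0.png

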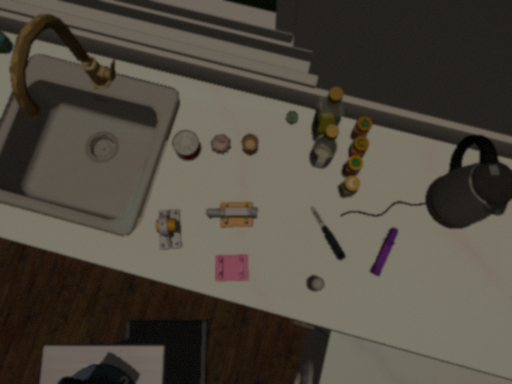

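The scene picture shows the steel/aluminium gauge in the wooden rest at (264,235), with the stand at (286,300). The egg cup is at (182,214), the garlic at (177,249) and the tin at (175,283). The top picture shows the gauge at (232,212) and the stand at (169,229).

Possible mix-ups:
- **Gauge:** grey at top (232,212) or purple at (384,251). I choose the grey one.
- **Rest:** wooden at top (237,214) or pink at (232,267). I choose the wooden one.

Next, one close crop to check the choice.

Run:
```python
import cv2,numpy as np
a=cv2.imread("pics/scene0.png")[195:330,225:350]; b=cv2.imread("pics/top0.png")[190:260,140:270]
a=cv2.convertScaleAbs(cv2.resize(a,None,fx=3,fy=3,interpolation=2),alpha=1.6);b=cv2.convertScaleAbs(cv2.resize(b,None,fx=3,fy=3,interpolation=2),alpha=1.6)
c=np.zeros((420,790,3),np.uint8);c[:a.shape[0],:375]=a;c[:b.shape[0],390:390+b.shape[1]]=b
cv2.imwrite("pics/c1.png",c)
```

```text
(no output)
```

View pics/c1.png

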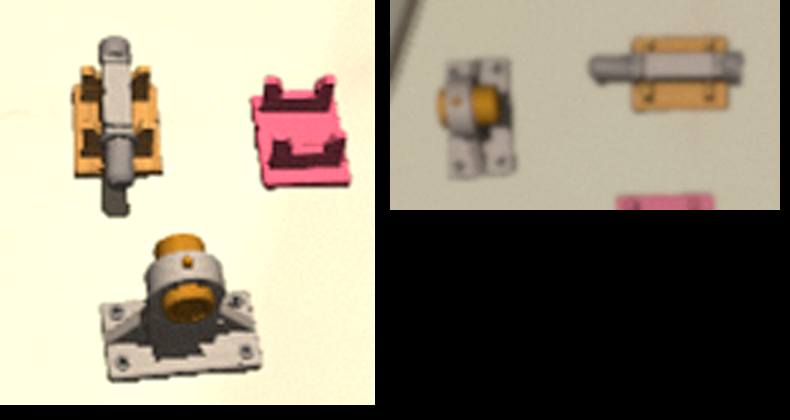

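The crop confirms it: the grey gauge lies in the wooden rest, with its long go plug toward +y and the stand, and the pink rest is empty. Next I rectify both views on the relevant planes.

```bash
cat > h.py <<'E'
import cv2,numpy as np
from station import manip
def cast(n,uv,z):
    c=manip.camera_model(n);K=np.array(c["mtx"]);T=np.array(c["cam_to_world"])
    uv=np.atleast_2d(uv).astype(float);d=np.c_[uv,np.ones(len(uv))]@np.linalg.inv(K).T@T[:3,:3].T
    return T[:3,3]+d*((z-T[2,3])/d[:,2])[:,None]
def proj(n,P):
    c=manip.camera_model(n);K=np.array(c["mtx"]);T=np.array(c["cam_to_world"])
    p=(np.atleast_2d(P)-T[:3,3])@T[:3,:3]@K.T
    return p[:,:2]/p[:,2:]
def ortho(n,im,z,x0,x1,y0,y1,s=2000):
    # rows: -x (x1 at the top), cols: -y (y1 at left)
    w,h=int((y1-y0)*s),int((x1-x0)*s)
    src=proj(n,[[x1,y1,z],[x1,y0,z],[x0,y0,z],[x0,y1,z]]).astype(np.float32)
    M=cv2.getPerspectiveTransform(src,np.float32([[0,0],[w,0],[w,h],[0,h]]))
    return cv2.warpPerspective(im,M,(w,h),flags=cv2.INTER_CUBIC)
E
python3 - <<'E'
from h import *
print(cast("top",[[169,229],[232,212]],.03),cast("scene",[[286,290],[264,235]],.05))
for n in("scene","top"):
    im=cv2.imread(f"pics/{n}0.png");hsv=cv2.cvtColor(im,cv2.COLOR_BGR2HSV)
    m=cv2.inRange(hsv,(8,140,60),(22,255,255))
    k,l,st,c=cv2.connectedComponentsWithStats(m)
    for i in range(1,k):
        if st[i,4]>15: print(n,st[i],c[i].round(1))
E
```

```text
[[ 0.45327926 -0.16440203  0.03      ]
 [ 0.50099825 -0.33590481  0.03      ]] [[ 0.45692434 -0.17391013  0.05      ]
 [ 0.50028182 -0.31961955  0.05      ]]
scene [153  85  15   9  93] [160.   88.8]
scene [189  99  13   8  79] [195.1 102.9]
scene [177 115   8   9  34] [180.7 118.8]
scene [210 122  14   9  58] [216.5 126.5]
scene [230 124  14  10  80] [236.6 128.5]
scene [173 208  19  13 138] [181.7 214.1]
scene [249 223  11  30 181] [253.2 238.6]
scene [269 223   9  29 153] [273.5 237.7]
scene [277 273  16   8  74] [284.1 275.8]
scene [280 289  16   8  83] [287.4 292.4]
scene [   0  334  100   50 2437] [ 43.4 362.3]
top [ 11  16  32  77 453] [20.4 50.8]
top [97 67  4  9 16] [98.6 71.7]
top [329  87  14  13 145] [335.7  92.8]
top [357 116  16  15 110] [364.  122.7]
top [325 124  13  14 127] [331.4 130.7]
top [354 133  14  17 135] [360.9 142. ]
top [348 148  15  23 144] [354.9 159.4]
top [344 175  15  16 129] [351.8 182.8]
top [222 203  29   4  71] [237.1 204.5]
top [222 217  30   9 246] [236.2 220.8]
top [167 219   9  12  92] [171.2 224.4]
```

Run:
```python
from h import *
rows=[]
for n in("scene","top"):
    im=cv2.convertScaleAbs(cv2.imread(f"pics/{n}0.png"),alpha=1.5)
    p=[ortho(n,im,z,.37,.55,y0,y0+w,1600) for z,y0,w in((.01,-.24,.15),(.075,-.24,.15),(.041,-.42,.18))]
    for q in p:
        for k in range(0,q.shape[1],32): cv2.line(q,(k,0),(k,5),(0,0,255))
        for k in range(0,q.shape[0],32): cv2.line(q,(0,k),(5,k),(0,0,255))
    rows.append(np.hstack(p))
cv2.imwrite("pics/o1.png",np.vstack(rows)); print(np.vstack(rows).shape)
```

```text
(576, 768, 3)
```

View pics/o1.png

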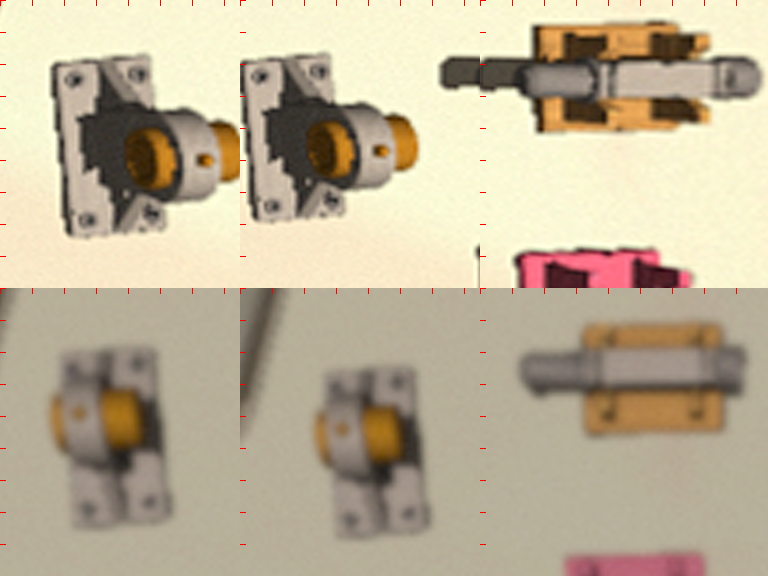

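The rectified panels (1.6 px/mm) give:
- **Foot:** corners at (52,66), (152,56), (67,236) and (165,228), so the centre is about (0.4575, -0.160) with yaw about +5°. The side lengths match the 110 x 60 mm foot.
- **Bush mouths:** at y of about -0.142 and -0.191, which is 49 mm apart against the 50 mm given.
- **Gauge:** runs from y -0.2656 to -0.4056, 140 mm as given. Its origin is about (0.4995, -0.3476) with yaw about 1°.

Now I write the move helper.

```bash
cat >> h.py <<'E'
from scipy.spatial.transform import Rotation as R
def rel(*targets):
    """targets: (x,y,z,yaw_deg of tool y axis in world), tool down -> increments in cm/rad"""
    s=manip.sense();p=np.array(s["tcp_pos"]);q=R.from_quat(s["tool_rot"])
    y=q.as_matrix()[:,1];f=s["force"]
    print("t",round(s["t"],2),"tcp",np.round(p,4),"yaw",np.degrees(np.arctan2(y[1],y[0])).round(2),"tilt",np.round(q.as_matrix()[:2,2],3),"F",np.round(f,1),"gap",round(s["finger_gap"],3))
    for x,yy,z,a in targets:
        a=np.radians(a);Y=np.array([np.cos(a),np.sin(a),0]);Z=np.array([0,0,-1.]);X=np.cross(Y,Z)
        G=R.from_matrix(np.c_[X,Y,Z])
        print(np.round(q.inv().apply(np.array([x,yy,z])-p)*100,2),np.round((q.inv()*G).as_rotvec(),4))
E
python3 -c "
from h import *
rel((.46,.05,.2,1),(.4995,-.3476,.12,1))"
```

```text
t 0.1 tcp [0.2463 0.5737 0.2304] yaw 66.75 tilt [-0.001 -0.002] F [ 0.3  0.1 -0.1] gap 0.999
[-40.3  -39.68   3.11] [-1.9000e-03  8.0000e-04  1.1476e+00]
[-59.63 -74.63  11.17] [-1.9000e-03  8.0000e-04  1.1476e+00]
```

Request:
drive_tool(increments=[[0, -3.4, -3.3, 0.3, 0, 0, 0.1], [0, -6.8, -6.6, 0.6, 0, 0, 0.2], [0, -10.2, -9.9, 0.9, 0, 0, 0.3], [0, -13.6, -13.2, 1.2, 0, 0, 0.4], [0, -17, -16.5, 1.5, 0, 0, 0.5], [0, -20.3, -19.8, 1.8, 0, 0, 0.6], [0, -23.7, -23.1, 2.1, 0, 0, 0.7], [0, -27, -26.4, 2.4, 0, 0, 0.8], [0, -30.4, -29.7, 2.7, 0, 0, 0.9], [0, -33.7, -33, 2.9, 0, 0, 1.0], [0, -37, -36.4, 3.1, 0, 0, 1.1], [0, -40.3, -39.7, 3.1, 0, 0, 1.148], [0, -42.5, -44, 4, 0, 0, 1.148], [0, -44.7, -48.3, 5, 0, 0, 1.148], [0, -46.9, -52.6, 6, 0, 0, 1.148], [0, -49.5, -57, 7, 0, 0, 1.148], [0, -52, -61.3, 8, 0, 0, 1.148], [0, -54.5, -65.7, 9, 0, 0, 1.148], [0, -57, -70, 10, 0, 0, 1.148], [0, -59.6, -74.6, 11.2, 0, 0, 1.148]])

```text
t: 2.1
tcp_pos: [0.4986, -0.3395, 0.1207]
tool_rot: [0.701, 0.713, 0.0, -0.0]
force: [1.1, 0.5, 0.8]
finger_gap: 1.001
```

```bash
python3 -c "
from h import *
rel((.4995,-.3476,.12,1),(.4995,-.3476,.0225,1))"
```

```text
t 2.1 tcp [ 0.4986 -0.3395  0.1207] yaw 0.94 tilt [-0.  0.] F [1.1 0.5 0.8] gap 1.001
[-0.82  0.08  0.07] [-0.0001 -0.0004 -0.001 ]
[-0.82  0.08  9.82] [-0.0001 -0.0004 -0.001 ]
```

Request:
drive_tool(increments=[[0, 0, 0, 0, 0, 0, 0], [0, 0, 0, 3, 0, 0, 0], [0, 0, 0, 6, 0, 0, 0], [0, 0, 0, 8.5, 0, 0, 0], [0, 0, 0, 9.7, 0, 0, 0], [0, 0, 0, 9.7, 0, 0, 0], [0, 0, 0, 9.7, 0, 0, 0], [0, 0, 0, 9.7, 0, 0, 0]], force=50)

```text
t: 2.9
tcp_pos: [0.4997, -0.338, 0.0258]
tool_rot: [0.701, 0.713, 0.0, 0.001]
force: [0.6, 0.8, -0.5]
finger_gap: 0.994
```

```bash
python3 -c "
from h import *
rel((.4995,-.3476,.0225,1))"
```

```text
t 2.9 tcp [ 0.4997 -0.338   0.0258] yaw 0.99 tilt [ 0.002 -0.002] F [ 0.6  0.8 -0.5] gap 0.994
[-0.96 -0.03  0.33] [ 0.0019  0.0019 -0.0003]
```

Request:
drive_tool(increments=[[0, -0.5, 0, 0, 0, 0, 0], [0, -1, 0, 0, 0, 0, 0], [0, -1, 0, 0, 0, 0, 0], [0, -1, 0, 0, 0, 0, 0]])

```text
t: 3.3
tcp_pos: [0.499, -0.3479, 0.0247]
tool_rot: [0.701, 0.713, 0.0, 0.0]
force: [-0.3, 0.9, -0.8]
finger_gap: 0.998
```

```bash
python3 -c "
from h import *
rel((.4995,-.3476,.0225,1))
im=manip.snapshot('scene')[:,:,::-1];a=im[170:290,205:325];b=manip.snapshot('top')[:,:,::-1][170:260,170:290]
a=cv2.resize(a,(390,390));b=cv2.resize(b,(400,300))
c=np.zeros((390,790,3),np.uint8);c[:,:390]=a;c[:300,390:]=b
cv2.imwrite('pics/g1.png',cv2.convertScaleAbs(c,alpha=1.6))
"
```

```text
t 3.3 tcp [ 0.499  -0.3479  0.0247] yaw 0.94 tilt [ 0. -0.] F [-0.3  0.9 -0.8] gap 0.998
[0.03 0.05 0.22] [ 0.0005  0.0004 -0.001 ]
```

View pics/g1.png

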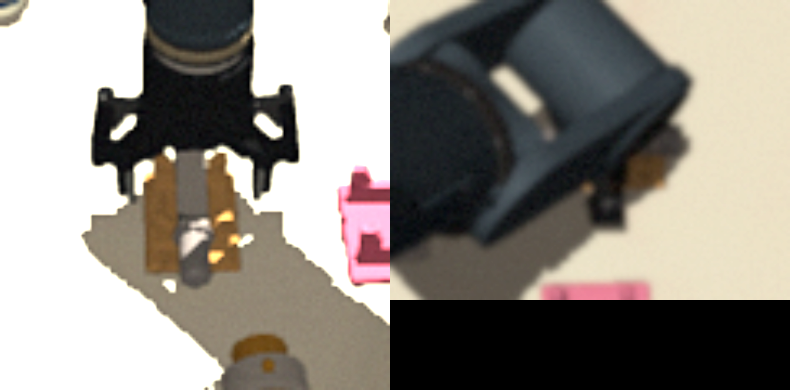

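The fingers straddle the handle evenly between the saddles: in the scene crop the gauge is at (192,200), with a finger on either side at (125,180) and (262,180). I close the gripper.

Request:
drive_tool(increments=[[0, 0, 0, 0.2, 0, 0, 0], [255, 0, 0, 0.2, 0, 0, 0], [255, 0, 0, 0.2, 0, 0, 0], [255, 0, 0, 0.2, 0, 0, 0], [255, 0, 0, 0.2, 0, 0, 0], [255, 0, 0, 0.2, 0, 0, 0], [255, 0, 0, 0.2, 0, 0, 0], [255, 0, 0, 0.2, 0, 0, 0], [255, 0, 0, 0.2, 0, 0, 0], [255, 0, 0, 0.2, 0, 0, 0], [255, 0, 0, 0.2, 0, 0, 0], [255, 0, 0, 0.2, 0, 0, 0], [255, 0, 0, 0.2, 0, 0, 0]], force=50)

```text
t: 4.7
tcp_pos: [0.4994, -0.3476, 0.0226]
tool_rot: [0.701, 0.713, 0.0, 0.0]
force: [3.0, 0.4, 2.7]
finger_gap: 0.252
```

```bash
python3 -c "
from h import *
rel((.499,-.3479,.116,1))"
```

```text
t 4.7 tcp [ 0.4994 -0.3476  0.0226] yaw 0.97 tilt [ 0.001 -0.001] F [3.  0.4 2.7] gap 0.252
[-0.03 -0.03 -9.34] [ 0.0008  0.0006 -0.0006]
```

Request:
drive_tool(increments=[[255, 0, 0, -0.5, 0, 0, 0], [255, 0, 0, -1.5, 0, 0, 0], [255, 0, 0, -3, 0, 0, 0], [255, 0, 0, -4.5, 0, 0, 0], [255, 0, 0, -5, 0, 0, 0], [255, 0, 0, -5, 0, 0, 0], [255, 0, 0, -5, 0, 0, 0]])

```text
t: 5.4
tcp_pos: [0.4987, -0.3473, 0.0726]
tool_rot: [0.701, 0.713, -0.0, -0.0]
force: [-1.0, 0.4, -1.7]
finger_gap: 0.25
```

```bash
python3 -c "
from h import *
rel((.4687,-.2885,.0566,5))"
```

```text
t 5.4 tcp [ 0.4987 -0.3473  0.0726] yaw 0.98 tilt [-0.  0.] F [-1.   0.4 -1.7] gap 0.25
[ 5.93 -2.9   1.6 ] [-0.0003 -0.0001 -0.0702]
```

Request:
drive_tool(increments=[[255, 1.5, -0.8, 0.4, 0, 0, -0.02], [255, 3, -1.6, 0.8, 0, 0, -0.04], [255, 4.5, -2.3, 1.2, 0, 0, -0.06], [255, 5.9, -2.9, 1.6, 0, 0, -0.07], [255, 5.9, -2.9, 1.6, 0, 0, -0.07], [255, 5.9, -2.9, 1.6, 0, 0, -0.07], [255, 5.9, -2.9, 1.6, 0, 0, -0.07]])

```text
t: 6.1
tcp_pos: [0.4699, -0.2903, 0.0565]
tool_rot: [0.676, 0.737, -0.0, 0.001]
force: [-0.5, 0.3, -3.4]
finger_gap: 0.251
```

```bash
python3 -c "
from h import *
rel((.4687,-.2885,.0566,5))
im=manip.snapshot('scene')[:,:,::-1];cv2.imwrite('pics/s2.png',im)
t=manip.snapshot('top')[:,:,::-1];cv2.imwrite('pics/t2.png',t)
f=lambda n,i:ortho(n,cv2.convertScaleAbs(i,alpha=1.7),.075,.41,.51,-.32,-.12,3800)
a=f('scene',im)
for k in range(0,760,38): cv2.line(a,(k,0),(k,6),(0,0,255))
for k in range(0,380,38): cv2.line(a,(0,k),(6,k),(0,0,255))
cv2.imwrite('pics/o2.png',a)"
```

```text
t 6.1 tcp [ 0.4699 -0.2903  0.0565] yaw 4.96 tilt [ 0.002 -0.002] F [-0.5  0.3 -3.4] gap 0.251
[ 0.19 -0.11 -0.01] [ 0.0014  0.0017 -0.0007]
```

View pics/o2.png

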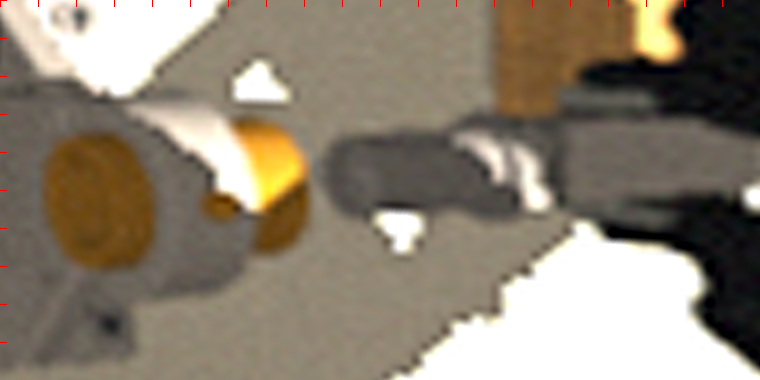

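In the rectified view the bush axis runs from (83,201) to (270,185). The plug tip at (342,175) and the handle at (650,155) lie on the same line to within about 1 mm. I let it settle, then advance to just before the mouth.

Request:
drive_tool(increments=[[255, 0, 0, 0, 0, 0, 0], [255, 0, 0, 0, 0, 0, 0], [255, 0, 0, 0, 0, 0, 0]])

```text
t: 6.5
tcp_pos: [0.469, -0.2891, 0.0564]
tool_rot: [0.676, 0.737, 0.0, 0.0]
force: [0.5, 0.9, -2.7]
finger_gap: 0.25
```

```bash
python3 -c "
from h import *
rel((.4697,-.2903,.0566,5))"
```

```text
t 6.5 tcp [ 0.469  -0.2891  0.0564] yaw 4.97 tilt [ 0. -0.] F [ 0.5  0.9 -2.7] gap 0.25
[-0.12  0.06 -0.02] [ 0.0001  0.0001 -0.0005]
```

Request:
drive_tool(increments=[[255, 0.4, 0.05, 0, 0, 0, 0], [255, 0.8, 0.05, 0, 0, 0, 0], [255, 1.1, 0.05, 0, 0, 0, 0], [255, 1.4, 0.05, 0, 0, 0, 0], [255, 1.6, 0.05, 0, 0, 0, 0], [255, 1.8, 0.05, 0, 0, 0, 0], [255, 2, 0.05, 0, 0, 0, 0], [255, 2.1, 0.05, 0, 0, 0, 0]])

```text
t: 7.3
tcp_pos: [0.4676, -0.2678, 0.0564]
tool_rot: [0.676, 0.737, -0.0, -0.0]
force: [0.0, -0.6, -2.8]
finger_gap: 0.249
```

```bash
python3 -c "
from h import *
rel((.4697,-.2903,.0566,5))"
```

```text
t 7.3 tcp [ 0.4676 -0.2678  0.0564] yaw 4.99 tilt [-0.  0.] F [ 0.  -0.6 -2.8] gap 0.249
[-2.26  0.01 -0.02] [-0.0001 -0.0001 -0.0001]
```

Request:
drive_tool(increments=[[255, 0.2, 0, 0, 0, 0, 0], [255, 0.4, 0, 0, 0, 0, 0], [255, 0.6, 0, 0, 0, 0, 0], [255, 0.8, 0, 0, 0, 0, 0]])

```text
t: 7.7
tcp_pos: [0.4669, -0.2598, 0.0564]
tool_rot: [0.676, 0.737, -0.0, -0.0]
force: [-0.2, 0.3, -2.9]
finger_gap: 0.248
```

```bash
python3 -c "
from h import *
rel((.4697,-.2903,.0566,5));print(manip.sense()['ft_torque'])"
```

```text
t 7.7 tcp [ 0.4669 -0.2598  0.0564] yaw 4.98 tilt [-0.  0.] F [-0.2  0.3 -2.9] gap 0.248
[-3.06  0.01 -0.02] [-0.     -0.     -0.0003]
[ 0.02345096 -0.00671057  0.01082107]
```

Request:
drive_tool(increments=[[255, 0.3, 0, 0, 0, 0, 0], [255, 0.6, 0, 0, 0, 0, 0], [255, 0.9, 0, 0, 0, 0, 0], [255, 1.2, 0, 0, 0, 0, 0], [255, 1.5, 0, 0, 0, 0, 0], [255, 1.7, 0, 0, 0, 0, 0], [255, 1.8, 0, 0, 0, 0, 0]])

```text
t: 8.4
tcp_pos: [0.4653, -0.2418, 0.0564]
tool_rot: [0.676, 0.737, -0.0, -0.0]
force: [0.2, -0.7, -3.2]
finger_gap: 0.247
```

```bash
python3 -c "
from h import *
rel((.4697,-.2903,.0566,5));print(manip.sense()['ft_torque'])"
```

```text
t 8.4 tcp [ 0.4653 -0.2418  0.0564] yaw 5.0 tilt [-0.  0.] F [ 0.2 -0.7 -3.2] gap 0.247
[-4.87  0.01 -0.02] [-0.0001 -0.0001 -0.0001]
[ 0.01915466 -0.05005221  0.00215909]
```

Request:
drive_tool(increments=[[255, 0.1, 0, 0, 0, 0, 0], [255, 0.2, 0, 0, 0, 0, 0], [255, 0.3, 0, 0, 0, 0, 0], [255, 0.35, 0, 0, 0, 0, 0], [255, 0.35, 0, 0, 0, 0, 0]])

```text
t: 8.9
tcp_pos: [0.4651, -0.2385, 0.0564]
tool_rot: [0.676, 0.737, -0.0, -0.0]
force: [0.5, 1.0, -1.9]
finger_gap: 0.247
```

Request:
drive_tool(increments=[[255, 0.05, 0, 0, 0, 0, 0], [255, 0.1, 0, 0, 0, 0, 0], [255, 0.1, 0, 0, 0, 0, 0]])

```text
t: 9.2
tcp_pos: [0.4649, -0.2375, 0.0563]
tool_rot: [0.676, 0.737, -0.0, -0.0]
force: [-0.5, 0.5, -3.9]
finger_gap: 0.248
```

Request:
drive_tool(increments=[[255, 0.05, 0, 0, 0, 0, 0], [255, 0.05, 0, 0, 0, 0, 0]])

```text
t: 9.4
tcp_pos: [0.4649, -0.237, 0.0564]
tool_rot: [0.676, 0.737, -0.0, -0.0]
force: [-0.4, 0.0, -3.3]
finger_gap: 0.251
```

Request:
drive_tool(increments=[[255, 0.05, 0, 0, 0, 0, 0], [255, 0.1, 0, 0, 0, 0, 0]])

```text
t: 9.6
tcp_pos: [0.4649, -0.2361, 0.0564]
tool_rot: [0.676, 0.737, 0.0, 0.0]
force: [-0.3, 0.6, -2.7]
finger_gap: 0.25
```

Request:
drive_tool(increments=[[255, 0.05, 0, 0, 0, 0, 0], [255, 0.05, 0, 0, 0, 0, 0]])

```text
t: 9.8
tcp_pos: [0.4648, -0.2355, 0.0563]
tool_rot: [0.676, 0.737, -0.0, -0.0]
force: [-0.0, -1.4, -2.2]
finger_gap: 0.249
```

Request:
drive_tool(increments=[[255, 0.05, 0, 0, 0, 0, 0], [255, 0.05, 0, 0, 0, 0, 0]])

```text
t: 10.0
tcp_pos: [0.4647, -0.235, 0.0563]
tool_rot: [0.676, 0.737, -0.0, -0.0]
force: [-0.0, -1.5, -3.5]
finger_gap: 0.252
```

Request:
drive_tool(increments=[[255, 0.05, 0, 0, 0, 0, 0], [255, 0.05, 0, 0, 0, 0, 0]])

```text
t: 10.2
tcp_pos: [0.4647, -0.2345, 0.0564]
tool_rot: [0.676, 0.737, -0.0, -0.0]
force: [-0.9, -0.6, -2.4]
finger_gap: 0.247
```

Request:
drive_tool(increments=[[255, 0.05, 0, 0, 0, 0, 0], [255, 0.05, 0, 0, 0, 0, 0]])

```text
t: 10.4
tcp_pos: [0.4648, -0.2344, 0.0564]
tool_rot: [0.676, 0.737, -0.0, 0.0]
force: [-1.5, -1.5, -2.0]
finger_gap: 0.247
```

Request:
drive_tool(increments=[[255, 0.05, 0, 0, 0, 0, 0], [255, 0.05, 0, 0, 0, 0, 0]])

```text
t: 10.6
tcp_pos: [0.4648, -0.2344, 0.0565]
tool_rot: [0.675, 0.737, -0.0, 0.001]
force: [-1.0, -4.3, -2.8]
finger_gap: 0.252
```

Request:
drive_tool(increments=[[255, 0.05, 0, 0, 0, 0, 0], [255, 0.05, 0, 0, 0, 0, 0]])

```text
t: 10.8
tcp_pos: [0.4649, -0.2344, 0.0565]
tool_rot: [0.675, 0.738, -0.001, 0.001]
force: [-2.2, -6.1, -3.8]
finger_gap: 0.248
```

The collar has seated: the force climbs at constant position, at TCP y -0.2344, which puts the mouth at -0.1906 as seen. One slight further push, then I draw it out.

Request:
drive_tool(increments=[[255, 0.04, 0, 0, 0, 0, 0], [255, 0.04, 0, 0, 0, 0, 0], [255, 0.04, 0, 0, 0, 0, 0], [255, 0.04, 0, 0, 0, 0, 0]])

```text
t: 11.2
tcp_pos: [0.465, -0.2344, 0.0565]
tool_rot: [0.675, 0.738, -0.001, 0.001]
force: [-1.6, -6.8, -3.7]
finger_gap: 0.254
```

Request:
drive_tool(increments=[[255, -0.3, 0, 0, 0, 0, 0], [255, -0.6, 0, 0, 0, 0, 0], [255, -1, 0, 0, 0, 0, 0], [255, -1.5, 0, 0, 0, 0, 0], [255, -2, 0, 0, 0, 0, 0], [255, -2.5, 0, 0, 0, 0, 0], [255, -3, 0, 0, 0, 0, 0], [255, -3.5, 0, 0, 0, 0, 0], [255, -4, 0, 0, 0, 0, 0], [255, -4.5, 0, 0, 0, 0, 0], [255, -5, 0, 0, 0, 0, 0], [255, -5.7, 0, 0, 0, 0, 0], [255, -6.3, 0, 0, 0, 0, 0], [255, -6.3, 0, 0, 0, 0, 0]])

```text
t: 12.6
tcp_pos: [0.4705, -0.2968, 0.0565]
tool_rot: [0.676, 0.737, -0.0, 0.001]
force: [0.2, -0.9, -2.6]
finger_gap: 0.25
```

```bash
python3 -c "
from h import *
rel((.47,-.297,.13,5),(.454,-.04,.13,5),(.451,-.06,.0564,5))"
```

```text
t 12.6 tcp [ 0.4705 -0.2968  0.0565] yaw 4.94 tilt [ 0.001 -0.001] F [ 0.2 -0.9 -2.6] gap 0.25
[-0.02 -0.05 -7.35] [ 0.001   0.0013 -0.0011]
[25.72  0.57 -7.39] [ 0.001   0.0013 -0.0011]
[ 2.376e+01  1.000e-01 -2.000e-02] [ 0.001   0.0013 -0.0011]
```

Request:
drive_tool(increments=[[255, 0, 0, -2, 0, 0, 0], [255, 0, 0, -4.5, 0, 0, 0], [255, 0, 0, -7, 0, 0, 0], [255, 0, 0, -9, 0, 0, 0], [255, 0, 0, -9, 0, 0, 0], [255, 3, 0, -9, 0, 0, 0], [255, 6, 0, -9, 0, 0, 0], [255, 9, 0, -9, 0, 0, 0], [255, 12, 0, -9, 0, 0, 0], [255, 15, 0, -9, 0, 0, 0], [255, 18, 0, -9, 0, 0, 0], [255, 20.5, 0, -9, 0, 0, 0], [255, 22.5, 0, -9, 0, 0, 0], [255, 24.2, 0, -9, 0, 0, 0], [255, 24.2, 0, -9, 0, 0, 0]])

```text
t: 14.1
tcp_pos: [0.447, -0.052, 0.1453]
tool_rot: [0.675, 0.738, -0.001, -0.002]
force: [-1.4, -0.4, -2.2]
finger_gap: 0.248
```

Request:
drive_tool(increments=[[255, 0, 0, 2, 0, 0, 0], [255, 0, 0, 4, 0, 0, 0], [255, 0, 0, 6, 0, 0, 0], [255, 0, 0, 8, 0, 0, 0], [255, 0, 0, 9, 0, 0, 0], [255, 0, 0, 9, 0, 0, 0], [255, 0, 0, 9, 0, 0, 0], [255, 0, 0, 9, 0, 0, 0]])

```text
t: 14.9
tcp_pos: [0.4496, -0.0547, 0.057]
tool_rot: [0.676, 0.737, 0.0, 0.001]
force: [0.3, 0.6, -3.4]
finger_gap: 0.245
```

```bash
python3 -c "
from h import *
rel((.4493,-.055,.0565,5))
im=manip.snapshot('scene')[:,:,::-1]
a=ortho('scene',cv2.convertScaleAbs(im,alpha=1.7),.075,.40,.50,-.20,0,3800)
for k in range(0,760,38): cv2.line(a,(k,0),(k,6),(0,0,255))
for k in range(0,380,38): cv2.line(a,(0,k),(6,k),(0,0,255))
cv2.imwrite('pics/o3.png',a)"
```

```text
t 14.9 tcp [ 0.4496 -0.0547  0.057 ] yaw 4.98 tilt [ 0.001 -0.001] F [ 0.3  0.6 -3.4] gap 0.245
[-0.03 -0.03  0.05] [ 0.0014  0.0007 -0.0003]
```

View pics/o3.png

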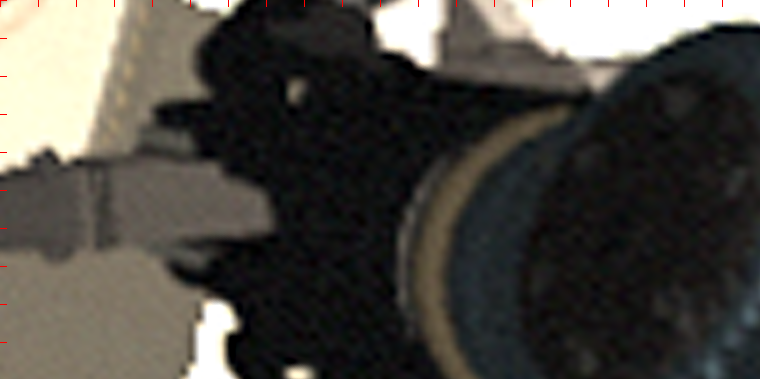

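The collar is at (100,205) and the handle is held straight, though the gripper hides the stand mouth from this camera. I go on by feel.

Request:
drive_tool(increments=[[255, 0, 0, 0, 0, 0, 0], [255, -0.5, 0, 0, 0, 0, 0], [255, -1, 0, 0, 0, 0, 0], [255, -1.5, 0, 0, 0, 0, 0], [255, -1.9, 0, 0, 0, 0, 0], [255, -2.2, 0, 0, 0, 0, 0], [255, -2.3, 0, 0, 0, 0, 0], [255, -2.3, 0, 0, 0, 0, 0]])

```text
t: 15.75
tcp_pos: [0.451, -0.0775, 0.0563]
tool_rot: [0.676, 0.737, -0.0, -0.0]
force: [-0.4, 0.5, -2.7]
finger_gap: 0.247
```

Request:
drive_tool(increments=[[255, -0.05, 0, 0, 0, 0, 0], [255, -0.1, 0, 0, 0, 0, 0], [255, -0.15, 0, 0, 0, 0, 0], [255, -0.15, 0, 0, 0, 0, 0]])

```text
t: 16.15
tcp_pos: [0.4512, -0.0787, 0.0564]
tool_rot: [0.676, 0.737, 0.0, 0.0]
force: [-0.9, -0.3, -3.2]
finger_gap: 0.244
```

Request:
drive_tool(increments=[[255, -0.05, 0, 0, 0, 0, 0], [255, -0.1, 0, 0, 0, 0, 0], [255, -0.1, 0, 0, 0, 0, 0]])

```text
t: 16.45
tcp_pos: [0.4513, -0.0798, 0.0564]
tool_rot: [0.676, 0.737, 0.0, 0.0]
force: [-0.9, 0.2, -3.2]
finger_gap: 0.251
```

Request:
drive_tool(increments=[[255, -0.05, 0, 0, 0, 0, 0], [255, -0.05, 0, 0, 0, 0, 0]])

```text
t: 16.65
tcp_pos: [0.4513, -0.0803, 0.0564]
tool_rot: [0.676, 0.737, 0.0, 0.0]
force: [0.1, -0.2, -2.4]
finger_gap: 0.245
```

```bash
python3 -c "
from h import *
rel((.4517,-.083,.0565,5))"
```

```text
t 16.65 tcp [ 0.4513 -0.0803  0.0564] yaw 4.98 tilt [ 0. -0.] F [ 0.1 -0.2 -2.4] gap 0.245
[-0.27  0.02 -0.01] [ 0.0001  0.     -0.0003]
```

Request:
drive_tool(increments=[[255, -0.05, 0, 0, 0, 0, 0], [255, -0.1, 0, 0, 0, 0, 0], [255, -0.1, 0, 0, 0, 0, 0]])

```text
t: 16.95
tcp_pos: [0.4514, -0.0814, 0.0564]
tool_rot: [0.676, 0.737, 0.0, 0.0]
force: [0.0, 0.1, -2.4]
finger_gap: 0.248
```

Request:
drive_tool(increments=[[255, -0.05, 0, 0, 0, 0, 0], [255, -0.1, 0, 0, 0, 0, 0], [255, -0.1, 0, 0, 0, 0, 0]])

```text
t: 17.25
tcp_pos: [0.4515, -0.0823, 0.0564]
tool_rot: [0.676, 0.737, 0.0, 0.0]
force: [-0.4, -0.4, -2.9]
finger_gap: 0.251
```

Request:
drive_tool(increments=[[255, -0.05, 0, 0, 0, 0, 0], [255, -0.1, 0, 0, 0, 0, 0], [255, -0.1, 0, 0, 0, 0, 0]])

```text
t: 17.55
tcp_pos: [0.4514, -0.0829, 0.0564]
tool_rot: [0.676, 0.737, 0.0, -0.0]
force: [0.1, 2.4, -2.3]
finger_gap: 0.253
```

Request:
drive_tool(increments=[[255, -0.05, 0, 0, 0, 0, 0], [255, -0.1, 0, 0, 0, 0, 0], [255, -0.1, 0, 0, 0, 0, 0]])

```text
t: 17.85
tcp_pos: [0.4512, -0.083, 0.0564]
tool_rot: [0.676, 0.737, 0.0, -0.001]
force: [1.9, 8.1, -1.0]
finger_gap: 0.247
```

Contact came at y -0.083, as predicted, at about 8 N. I hold it there.

Request:
drive_tool(increments=[[255, 0, 0, 0, 0, 0, 0], [255, 0, 0, 0, 0, 0, 0], [255, 0, 0, 0, 0, 0, 0], [255, 0, 0, 0, 0, 0, 0], [255, 0, 0, 0, 0, 0, 0], [255, 0, 0, 0, 0, 0, 0], [255, 0, 0, 0, 0, 0, 0]])

```text
t: 18.55
tcp_pos: [0.4512, -0.083, 0.0564]
tool_rot: [0.676, 0.737, 0.0, -0.001]
force: [1.9, 7.4, -1.8]
finger_gap: 0.247
```

Request:
drive_tool(increments=[[255, 0, 0, 0, 0, 0, 0], [255, 0, 0, 0, 0, 0, 0], [255, 0, 0, 0, 0, 0, 0], [255, 0, 0, 0, 0, 0, 0], [255, 0, 0, 0, 0, 0, 0], [255, 0, 0, 0, 0, 0, 0], [255, 0, 0, 0, 0, 0, 0]])

```text
t: 19.25
tcp_pos: [0.4512, -0.083, 0.0563]
tool_rot: [0.676, 0.737, 0.0, -0.001]
force: [1.9, 7.3, -2.7]
finger_gap: 0.25
```

```bash
python3 -c "
from h import *
rel((.4517,-.083,.0565,5));print(manip.sense()['ft_torque'])"
```

```text
t 19.25 tcp [ 0.4512 -0.083   0.0563] yaw 5.0 tilt [-0.001  0.002] F [ 1.9  7.3 -2.7] gap 0.25
[-0.    0.05 -0.02] [-0.0007 -0.0016 -0.0001]
[ 1.03755936 -0.28754258  0.18557723]
```

The no-go end held at 7.3 to 8.1 N for 1.4 s without entering. I back off, lift and return over the stand.

Request:
drive_tool(increments=[[255, 0.4, 0, 0, 0, 0, 0], [255, 1.2, 0, 0, 0, 0, 0], [255, 2.2, 0, 0, 0, 0, 0], [255, 2.8, 0, 0, 0, 0, 0], [255, 2.8, 0, 0, 0, 0, 0], [255, 2.8, 0, -2, 0, 0, 0], [255, 2.8, 0, -4.5, 0, 0, 0], [255, 2.8, 0, -7, 0, 0, 0], [255, 2.8, 0, -9, 0, 0, 0], [255, 2.8, 0, -9, 0, 0, 0], [255, 2.8, 0, -9, 0, 0, 0]])

```text
t: 20.35
tcp_pos: [0.4491, -0.0564, 0.1463]
tool_rot: [0.676, 0.737, 0.0, 0.0]
force: [0.1, -0.7, -3.1]
finger_gap: 0.252
```

```bash
python3 -c "
from h import *
rel((.4994,-.3476,.1453,1))"
```

```text
t 20.35 tcp [ 0.4491 -0.0564  0.1463] yaw 4.99 tilt [ 0.001 -0.   ] F [ 0.1 -0.7 -3.1] gap 0.252
[-29.45   2.48   0.11] [0.0005 0.0003 0.0696]
```

Request:
drive_tool(increments=[[255, -3, 0.2, 0, 0, 0, 0], [255, -6, 0.5, 0, 0, 0, 0], [255, -9, 0.7, 0, 0, 0, 0.01], [255, -12, 1, 0, 0, 0, 0.02], [255, -15, 1.2, 0, 0, 0, 0.03], [255, -18, 1.5, 0, 0, 0, 0.04], [255, -21, 1.8, 0, 0, 0, 0.05], [255, -24, 2, 0, 0, 0, 0.06], [255, -26.5, 2.2, 0, 0, 0, 0.07], [255, -28.5, 2.4, 0, 0, 0, 0.07], [255, -29.5, 2.5, 0, 0, 0, 0.07], [255, -29.5, 2.5, 0, 0, 0, 0.07], [255, -29.5, 2.5, 0, 0, 0, 0.07], [255, -29.5, 2.5, 0, 0, 0, 0.07]])

```text
t: 21.75
tcp_pos: [0.4991, -0.3463, 0.1457]
tool_rot: [0.701, 0.713, 0.0, -0.001]
force: [0.7, 0.4, -3.4]
finger_gap: 0.249
```

```bash
python3 -c "
from h import *
rel((.4994,-.3476,.0726,1))"
```

```text
t 21.75 tcp [ 0.4991 -0.3463  0.1457] yaw 1.03 tilt [-0.002  0.002] F [ 0.7  0.4 -3.4] gap 0.249
[-0.14  0.03  7.31] [-0.0016 -0.002   0.0004]
```

Request:
drive_tool(increments=[[255, -0.1, 0, 2, 0, 0, 0], [255, -0.1, 0, 4, 0, 0, 0], [255, -0.1, 0, 6, 0, 0, 0], [255, -0.1, 0, 7.3, 0, 0, 0], [255, -0.1, 0, 7.3, 0, 0, 0], [255, -0.1, 0, 7.3, 0, 0, 0], [255, -0.1, 0, 7.3, 0, 0, 0], [255, -0.1, 0, 7.3, 0, 0, 0]])

```text
t: 22.55
tcp_pos: [0.5004, -0.3496, 0.0745]
tool_rot: [0.701, 0.713, -0.0, 0.001]
force: [-0.2, -0.5, -3.0]
finger_gap: 0.247
```

```bash
python3 -c "
from h import *
rel((.4994,-.3476,.0226,1))"
```

```text
t 22.55 tcp [ 0.5004 -0.3496  0.0745] yaw 0.98 tilt [ 0.002 -0.002] F [-0.2 -0.5 -3. ] gap 0.247
[ 0.21 -0.1   5.19] [ 0.0015  0.0016 -0.0004]
```

Request:
drive_tool(increments=[[255, 0, 0, 0, 0, 0, 0], [255, 0, 0, 0, 0, 0, 0], [255, 0, 0, 0, 0, 0, 0]])

```text
t: 22.85
tcp_pos: [0.4998, -0.3492, 0.0736]
tool_rot: [0.701, 0.713, -0.0, 0.0]
force: [-0.3, -0.6, -3.0]
finger_gap: 0.251
```

```bash
python3 -c "
from h import *
rel((.4994,-.3476,.0226,1))"
```

```text
t 22.85 tcp [ 0.4998 -0.3492  0.0736] yaw 0.97 tilt [ 0. -0.] F [-0.3 -0.6 -3. ] gap 0.251
[ 0.16 -0.04  5.1 ] [ 0.0003  0.0003 -0.0005]
```

Request:
drive_tool(increments=[[255, 0.15, -0.03, 1.5, 0, 0, 0], [255, 0.15, -0.03, 3, 0, 0, 0], [255, 0.15, -0.03, 3.8, 0, 0, 0], [255, 0.15, -0.03, 4.4, 0, 0, 0], [255, 0.15, -0.03, 4.8, 0, 0, 0], [255, 0.15, -0.03, 5, 0, 0, 0], [255, 0.15, -0.03, 5, 0, 0, 0], [255, 0.15, -0.03, 5, 0, 0, 0]])

```text
t: 23.65
tcp_pos: [0.4996, -0.3478, 0.0237]
tool_rot: [0.701, 0.713, -0.0, 0.0]
force: [0.1, -0.0, -2.7]
finger_gap: 0.25
```

```bash
python3 -c "
from h import *
rel((.4994,-.3476,.0226,1))"
```

```text
t 23.65 tcp [ 0.4996 -0.3478  0.0237] yaw 0.97 tilt [ 0. -0.] F [ 0.1 -0.  -2.7] gap 0.25
[ 0.02 -0.02  0.11] [ 0.0005  0.0005 -0.0005]
```

Request:
drive_tool(increments=[[255, 0, 0, 0.05, 0, 0, 0], [255, 0, 0, 0.1, 0, 0, 0], [255, 0, 0, 0.12, 0, 0, 0], [255, 0, 0, 0.12, 0, 0, 0]])

```text
t: 24.05
tcp_pos: [0.4996, -0.3477, 0.0226]
tool_rot: [0.701, 0.713, 0.0, 0.0]
force: [-0.9, 0.5, 0.7]
finger_gap: 0.248
```

Request:
drive_tool(increments=[[180, 0, 0, 0, 0, 0, 0], [150, 0, 0, 0, 0, 0, 0], [100, 0, 0, 0, 0, 0, 0], [50, 0, 0, 0, 0, 0, 0], [0, 0, 0, 0, 0, 0, 0], [0, 0, 0, 0, 0, 0, 0], [0, 0, 0, 0, 0, 0, 0], [0, 0, 0, 0, 0, 0, 0], [0, 0, 0, 0, 0, 0, 0], [0, 0, 0, 0, 0, 0, 0]])

```text
t: 25.05
tcp_pos: [0.4994, -0.3476, 0.0221]
tool_rot: [0.701, 0.713, -0.0, -0.0]
force: [0.9, -0.2, 0.1]
finger_gap: 0.999
```

Request:
drive_tool(increments=[[0, 0, 0, -1, 0, 0, 0], [0, 0, 0, -3, 0, 0, 0], [0, 0, 0, -6, 0, 0, 0], [0, 0, 0, -10, 0, 0, 0], [0, 0, 0, -14, 0, 0, 0], [0, 0, 0, -17, 0, 0, 0], [0, -4, 0, -17, 0, 0, 0], [0, -8, 0, -17, 0, 0, 0], [0, -12, 0, -17, 0, 0, 0], [0, -16, 0, -17, 0, 0, 0], [0, -20, 0, -17, 0, 0, 0], [0, -20, 0, -17, 0, 0, 0], [0, -20, 0, -17, 0, 0, 0]])

```text
t: 26.35
tcp_pos: [0.5022, -0.548, 0.1921]
tool_rot: [0.702, 0.713, 0.0, -0.0]
force: [0.5, 1.1, -0.2]
finger_gap: 1.0
```

```bash
python3 -c "
from h import *
rel()
L=[]
for n in ('scene','top'):
    im=manip.snapshot(n)[:,:,::-1];cv2.imwrite(f'pics/{n}9.png',im)
    i0=cv2.imread(f'pics/{n}0.png')
    r=(slice(190,340),slice(140,350)) if n=='scene' else (slice(120,270),slice(140,350))
    L.append(np.hstack([cv2.resize(np.ascontiguousarray(i[r]),(399,285)) for i in (i0,im)]))
cv2.imwrite('pics/end.png',cv2.convertScaleAbs(np.vstack(L),alpha=1.5))"
```

```text
t 26.35 tcp [ 0.5022 -0.548   0.1921] yaw 0.89 tilt [-0.     0.001] F [ 0.5  1.1 -0.2] gap 1.0
```

View pics/end.png

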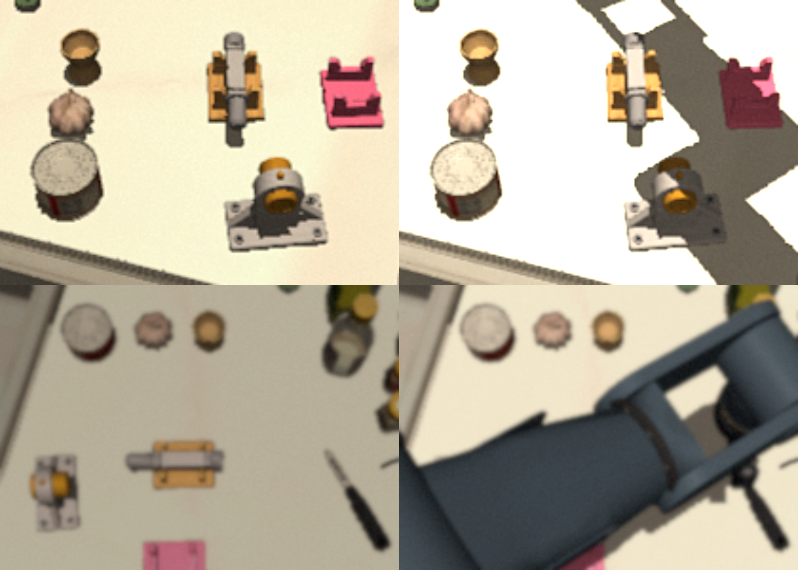

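The before and after pictures match. The gauge is seated in the wooden rest at (635,80) in the scene panel, the bush is unmoved at (680,185), and the cup, garlic and tin are where they were. The gripper is clear, so I hand in.

```bash
python3 -c "
from station import manip
print(manip.sense()['t'],manip.sign_off())"
```

```text
the job is handed in; nothing more can be done
26.45 None
```

The bore check is done, in the order asked, and handed in at 26.5 s; none of my checks failed or disagreed.

- **Go end:** It slid in from the -y side until the collar stopped at about 7 N, where the pictures had put the mouth, and I drew it out again.
- **No-go end:** I held it against the +y mouth at 7.3–8.1 N for 1.4 s and it did not enter. The contact point matched the prediction to within a millimetre.
- **Return:** The gauge is back in both saddles of the wooden rest and released, and the gripper is clear of everything.
- **Last checks:** The final scene picture shows the gauge seated and the bush, egg cup, garlic and tin unmoved. The arm hid the gauge and stand from the top camera, so those two were checked from the scene camera only. It also hid the mouth during the no-go test, so I found that contact by feel.

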